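Post a used block battery through the collecting box's flap

TASK

Put the used block battery into the battery collecting box without picking it up: push the box's self-closing flap open with one finger and, while that finger holds it open, push the battery along the ledge and over the lip with the other finger so that it drops inside. Do not shove the flap open with the battery; then let the flap fall fully shut again, and leave everything else on the desk and on the box as it is.

Things in the scene. Friction and masses are not known exactly. Their poses are not given: they have to be found in the camera images.
- collector: Grey battery box fixed to the desk, 245 deep x 220 wide x 150 mm high. Origin on the desk under the middle of the lip; x points from ledge into box (roughly away from the robot), y left along the lip, z up. Level ledge, 90 mm high, from x = -95 to 0 (the lip); beyond it the box is open down to a floor at 5 mm, covered by a slanted flap. Closed roof 150 mm high at x = 85 to 150. Side walls at y = +-105 to 110.
- lip (a point): Middle of the ledge's far edge at ledge height (90 mm above the desk); axes as the collector's. Nothing stands above the ledge or flap; beside the flap the side walls rise along its slope about 8 mm above it.
- flap (a joint): Flap angle, rad: 0 shut, up to 1.05 pushed inwards and down. White flat panel 204 wide x 98 long x 3 mm, hinge along collector y at x = 85, z = 145 mm. Shut, it slopes 0.574 rad down towards the robot, its free edge at the lip. Pushed low down along +x, anywhere across its width, it opens a gap behind the lip, at ledge height 17 mm at 0.12 rad, 32 at 0.25, 46 at 0.4. A spring shuts it.
- flap_edge (a point): Middle of the flap's free edge, moving with it; shut it is at collector x = 3, z = 92 mm. A finger 10 mm above the ledge meets the shut flap at x = 13 mm, holds it at 0.25 rad at x = 41 and at 0.4 rad at x = 53; past x = 78 it would meet the hinge rod. The spring needs about 1 to 4 N at the finger; the battery's weight alone does not open it.
- battery: Used block battery, steel and black, 26 (its x) x 48 (its y) x 17 mm (z), about 46 g, lying flat on the ledge with its long side roughly along the lip (within 0.25 rad); its middle starts 26 to 40 mm before the lip and within 50 mm of the ledge's middle. Origin: centre of its underside.
- battery_center (a point): Centre of the battery.
- pencil_cup: Woven-look plastic pencil cup, 80 mm wide, pencils up to 140 mm high, on the desk to the right of the collector, about 190 mm from its middle. Origin: centre of the underside. Bystander.
- band_dispenser: White rubber-band push dispenser 75 x 60 x 72 mm, on the desk to the left of the collector, about 190 mm from its middle. Origin: centre of the underside. Bystander.
- compass: Folded blue compass 30 x 110 x 11 mm, lying on the collector's roof. Origin: centre of the underside. Bystander.
- sharpener: Steel pencil sharpener 16 x 26 x 13 mm on the collector's roof. Origin: centre of the underside. Bystander.
- stapler: Black stapler 150 x 36 x 48 mm on the right of the desk. Origin: centre of the underside. Bystander.
- eraser: White eraser 55 x 22 x 12 mm on the left of the desk. Origin: centre of the underside. Bystander.
Things that resemble listed ones, but are neither listed nor needed, are in the scene too. Leave any brown look-alike of the battery alone.

How it is judged:
On the way, in this order (a step that is already met when the one before it is completed fails the run):
1. a finger pushes the flap open (more than 0.12 rad) while the battery still lies on the ledge (value of joint flap above 0.12 rad and contact force between the fingers and flap above 0.2 N and z of battery_center in the frame of collector above 0.092 m and x of battery_center in the frame of collector below 0.005 m), for 0.05 s.
2. the battery drops below the ledge while a finger still holds the flap open (value of joint flap above 0.12 rad and contact force between the fingers and flap above 0.2 N and z of battery_center in the frame of collector below 0.07 m and x of battery_center in the frame of collector above 0 m), for 0.05 s.
At the end, for the whole second after the job is handed in: The battery lies at rest inside the box (its centre beyond the lip, between the walls, less than 62 mm above the desk) and the flap is shut (less than 0.05 rad) (x of battery_center in the frame of collector between 0 and 0.15 m and y of battery_center in the frame of collector between -0.11 and 0.11 m and z of battery_center in the frame of collector below 0.062 m and value of joint flap below 0.05 rad and linear speed of battery below 0.02 m/s); the robot touches nothing.
It fails at once if the battery is lifted (its centre more than 25 mm above where it lies on the ledge) (z of battery_center in the frame of collector above 0.1235 m).
It fails at once if the battery shoves the flap (more than 0.5 N between them) while no finger is on the flap and the battery is still at ledge height (contact force between battery and flap above 0.5 N and contact force between the fingers and flap below 0.02 N and z of battery_center in the frame of collector above 0.085 m).
It fails at once if the cup, dispenser, compass, sharpener, stapler or eraser is moved by more than 20 mm (distance of any of pencil_cup, band_dispenser, compass, sharpener, stapler, eraser from where it was at the start of the episode above 0.02 m).
It also fails if it takes over 32 s, if anything falls off the work surface, if the arm or the gripper's body presses on something with over 40 N, if the wrist force passes 120 N, or if a joint passes its speed limit or range.

ROBOT

A 6-joint arm with a two-finger parallel gripper is mounted at the origin on the work surface. World frame = base frame: x ahead of the robot, y to its left, z up, the work surface at z = 0. Lengths are in m, angles in rad, forces in N, time in s.
With the tool pointing down it reaches from about 0.35 to 0.975 m from the base axis. Payload 4.9 kg.
Tool frame: the origin (TCP) lies at the very end of the fingers, on their centre line; the grasp point (between the pads) lies 19 mm behind it; z points along the fingers, y is the line along which they close (so a half turn about z gives the same grasp; the last joint's range is limited). The gripper opens to 85 mm and grips with 20 to 120 N. Pads are 22 mm wide; open, the fingers measure 114 mm over their backs; the gripper's body (76 mm by 85 mm) begins 54 mm behind the grasp point. The pads swing forward as they close: fully open they stand 13 mm farther back than shut.
Start: joints at [1.217, 0.053, 1.613, -0, 1.476, -0.119], TCP at [0.145, 0.608, 0.21] pointing down, gripper open.
Joint ranges: [-3.01, 3.01], [-1.01, 2.22], [0.06, 2.58], [-1.02, 4.17], [0.09, 2.62], [-3.14, 3.14]. Speed limits (rad/s): [2.57, 2.57, 3.14, 3.14, 3.14, 3.14].

INTERFACE

Orientations are given as a unit quaternion [w, x, y, z].
In Python, from plant import state, optics, ticket, nets gives the robot as it stands. The module is installed in compiled form; this text tells all that it offers.
- The arm moves only by the shell command python3 -m inch 'ROWS' [OPENING]. ROWS is JSON, a list of rows, each an object of numbers: "dx", "dy", "dz": the shift along the tool's x, y, z as a fraction of full scale; "rx", "ry", "rz": the turn, a rotation vector about the tool's x, y, z as a fraction of full scale. In form: [{"dx": .., "dy": .., "dz": .., "rx": .., "ry": .., "rz": ..}, ...]. A call has 1 to 5 rows; each row is the pose to reach, as a shift and turn from the pose commanded when the call began, along the tool's axes at that moment; what a row does not reach only later rows make up. Full scale, the value 1, is 0.8 m for a shift and 1.5 rad for a turn. A row lasts 1/10 s, in which the tool goes at most 50 mm and 8.59 degrees, less where a joint would pass 70% of its speed; a pose out of reach is approached as far as the arm can. A call with a number of a shift or a turn outside -1 to 1 is refused whole. A call with a gripper value outside its range is refused whole. OPENING is the opening, from -1 (shut) to 1 (fully open), set as the call begins (- or left out, the last holds). The fingers move at their own pace and stop on an object; the grip force is fixed at half the most. Time passes only in rows, so rows that repeat a pose let the fingers close. It gives the time, the measured TCP pose, the force, the opening and the grip force at its end, in the units of the state.
- state(): the state, without advancing time (a new reading comes with each control period).
- optics.grab_frame(name): name is "scene" or "side" or "wrist"; returns the picture (384x512x3 uint8, red, green, blue); there is no depth.
- optics.camera_info(name): a dict with "fx", "fy", "cx", "cy" (pixels), "R" (3x3) and "t" (3): a world point X has camera coordinates R X + t. Camera axes: x right, y down, z forward; pixel columns grow to the right and rows downward; lengths in m; the calibration is good to about 2 mm. A picture is of the moment at which its call begins: read the wrist's pose just before it. camera_info takes no time and is no camera call; for the wrist camera it gives the pose at the moment of the call.
- ticket.job_done(): hands the job in; it is judged then, once.
Trained networks look in the newest picture that a camera, given by its name, has taken for a name from the list of things; names that differ only in an ending like _2 or _b are one class to them, and where a whole thing is asked for, a point or a joint stands for the part that bears it (a point fixed in the world has none). Each returns a list of dicts, best first, with "confidence" (0 to 1); they miss things now and then, are a little off and sometimes report something else, mostly with a low value. They report only what shows in the picture. A call takes as long as a camera call. They do not tell look-alikes from the thing itself.
- nets.boxes_of(camera, name): "bbox" ([centre column, centre row, width, height] in pixels, round what is visible of it).
- nets.outline_of(camera, name): "pixels" (384x512 bool, what is visible of it) and "bbox" ([centre column, centre row, width, height] in pixels, round what is visible of it).
The state is a dict: "time": time; "joint_pos": joint angles; "joint_vel": joint speeds; "joint_efforts": joint torques, N m; "tool_pos": TCP position; "tool_rot": TCP orientation; "contact_force": force on the tool from outside, world axes, zero at the start; "ft_torque": the same for the moment, N m; "gripper_width": opening from 0.0 (shut) to 1.0 (fully open); "grasp_force": force on a finger pad.
Only numpy, scipy, OpenCV 4.12 (cv2) and the standard library are available. Lean on these libraries where they do the work, as an engineer would, in place of code of your own. Each camera call takes 0.05 s, during which the arm holds its last target. There are 200 camera calls.

## Working session

There is one attempt and no reset: what is moved stays moved. The work goes in short steps, Python scripts to look and compute and a shell command to move; the robot and the scene stay as the last step left them, time stands still between calls to the robot, and variables do not carry over. Pictures are saved under pics/ and viewed, at most 10 in all, crops included, and the job is handed in when it is done.

```bash
mkdir -p pics; cat > h.py <<'E'
import numpy as np, cv2
from plant import state, optics, ticket, nets
def ray(cam,u,v,z):
    c=optics.camera_info(cam);R=np.array(c["R"]);t=np.array(c["t"])
    o=-R.T@t;d=R.T@np.array([(u-c["cx"])/c["fx"],(v-c["cy"])/c["fy"],1])
    return o+d*(z-o[2])/d[2]
def proj(cam,X):
    c=optics.camera_info(cam);p=np.array(c["R"])@np.array(X)+np.array(c["t"])
    return np.array([c["fx"]*p[0]/p[2]+c["cx"],c["fy"]*p[1]/p[2]+c["cy"]])
E
python3 - <<'E'
from h import *
ims=[]
for cam in("scene","side"):
    im=optics.grab_frame(cam);cv2.imwrite(f"pics/{cam}0.png",im[:,:,::-1]);ims.append(im)
    c=optics.camera_info(cam);print(cam,-np.array(c["R"]).T@np.array(c["t"]),c["fx"])
    for n in("battery","collector","flap"):
        for r in nets.boxes_of(cam,n)[:3]: print(n,np.round(r["bbox"]),round(r["confidence"],2))
cv2.imwrite("pics/both.png",cv2.resize(np.vstack(ims),(800,600))[:,:,::-1]) if 0 else None
s=state();print(s["time"],s["tool_pos"],s["tool_rot"])
E
```

```text
scene [0.94869746 0.81394915 0.6948664 ] 435.8310648099342
battery [270. 199.  18.  11.] 0.6
battery [221. 188.  16.  13.] 0.47
collector [209. 229. 133. 102.] 0.86
flap [207. 200.  66.  38.] 0.93
flap [223. 190.  18.  19.] 0.35
flap [173. 170.  32.  22.] 0.19
side [ 0.35690153 -0.87070399  0.85494785] 495.6779798348545
battery [215. 255.  20.  14.] 0.79
battery [273. 295.  20.  20.] 0.75
battery [280. 215.  19.  20.] 0.71
collector [302. 210. 134. 123.] 0.7
flap [305. 193.  69.  75.] 0.93
0.4 [0.14534865 0.60775834 0.20960286] [-4.75543218e-05  1.17115175e-01  9.93118326e-01 -1.57056283e-04]
```

View pics/scene0.png

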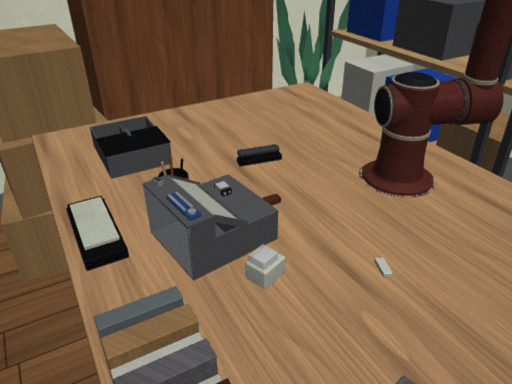

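View pics/side0.png

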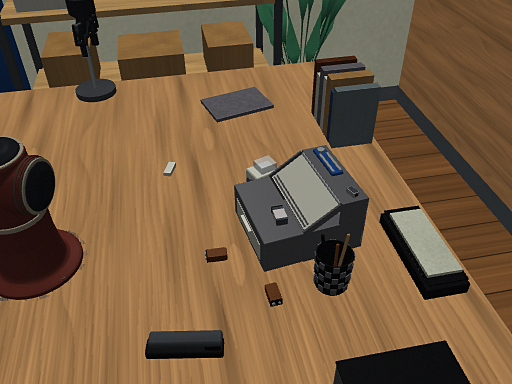

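The side view shows the battery candidates: (280,215) is steel and black and sits on the grey box's ledge, so it fits. (215,255) and (273,295) are brown look-alikes on the desk. I'll confirm in an enlarged crop and fit the box pose to its outlines.

```bash
cat > fit.py <<'E'
from h import *
from scipy.optimize import minimize
def W(p,L): # collector->world
    c,s=np.cos(p[2]),np.sin(p[2]);L=np.atleast_2d(L)
    return np.c_[p[0]+c*L[:,0]-s*L[:,1],p[1]+s*L[:,0]+c*L[:,1],L[:,2]]
prof=[(-.095,0),(-.095,.09),(0,.09),(.085,.15),(.15,.15),(.15,0)]
def sil(p,cam):
    m=np.zeros((384*4,512*4),np.uint8);P={}
    for y in(-.11,.11):
        P[y]=np.array([proj(cam,x) for x in W(p,[(a,y,b) for a,b in prof])])
    f=lambda q:cv2.fillPoly(m,[np.round(q*4+1.5).astype(np.int32)],1)
    for y in P:f(P[y])
    for i in range(6):
        j=(i+1)%6;f(np.array([P[-.11][i],P[-.11][j],P[.11][j],P[.11][i]]))
    return cv2.resize(m.astype(np.float32),(512,384),interpolation=cv2.INTER_AREA)
E
python3 - <<'E'
from fit import *
M={};D={}
for cam in("side","scene"):
    im=optics.grab_frame(cam)
    m=np.zeros((384,512),bool);dc=np.zeros_like(m)
    for n in("collector","flap","compass","sharpener"):
        r=nets.outline_of(cam,n)
        if r:m|=r[0]["pixels"]
    for n in("pencil_cup","band_dispenser"):
        r=nets.outline_of(cam,n)
        if r:dc|=cv2.dilate(r[0]["pixels"].astype(np.uint8),np.ones((5,5)))>0
    m=cv2.morphologyEx(m.astype(np.uint8),cv2.MORPH_CLOSE,np.ones((9,9)))
    D[cam]=~dc;M[cam]=m
    if cam=="side":
        for r in nets.outline_of(cam,"battery"):
            ys,xs=np.nonzero(r["pixels"]);print("bat",xs.mean(),ys.mean(),len(xs),r["confidence"],ray(cam,xs.mean(),ys.mean(),.1))
        np.save("side.npy",im)
cost=lambda p:sum((np.abs(sil(p,c)-M[c])*D[c]).sum() for c in M)
g=ray("side",288,205,.09);print(g)
best=None
for yaw in(-.3,0,.3,.6,):
    r=minimize(cost,[g[0]+.03,g[1],yaw],method="Nelder-Mead",options=dict(initial_simplex=np.array([[g[0]+.03,g[1],yaw]]*4)+np.vstack([np.zeros(3),np.diag([.03,.03,.15])]),xatol=1e-4,fatol=.5))
    if best is None or r.fun<best.fun:best=r
print(best.x,best.fun,M["side"].sum())
p=best.x;np.save("p.npy",p)
out=[]
for cam in("side","scene"):
    im=cv2.resize(optics.grab_frame(cam),None,fx=4,fy=4,interpolation=cv2.INTER_CUBIC)
    for L in([(a,y,b) for y in(-.11,) for a,b in prof],[(a,.11,b) for a,b in prof],[(0,-.11,.09),(0,.11,.09)],[(-.095,-.11,.09),(-.095,.11,.09)],[(.085,-.11,.15),(.085,.11,.15)]):
        cv2.polylines(im,[np.array([proj(cam,x)*4+1.5 for x in W(p,L)]).astype(np.int32)],False,(255,0,0),1)
    c=(proj(cam,W(p,[0.02,0,.08])[0])*4).astype(int);out.append(im[c[1]-300:c[1]+300,c[0]-200-110:c[0]+310])
cv2.imwrite("pics/fit.png",cv2.resize(np.hstack(out),(800,390))[:,:,::-1]); cv2.imwrite("pics/sidecrop.png",out[0][:,:,::-1])
E
```

```text
bat 273.0357142857143 294.13214285714287 280 0.86 [ 0.50223604 -0.28161422  0.1       ]
bat 279.02880658436214 214.6090534979424 243 0.64 [ 0.56623201 -0.06434468  0.1       ]
bat 216.30584192439864 254.34364261168386 291 0.63 [ 0.41031517 -0.15647112  0.1       ]
bat 351.9626168224299 190.79439252336448 107 0.48 [ 0.75616181 -0.01842524  0.1       ]
[ 0.59737928 -0.02548507  0.09      ]Traceback (most recent call last):
  File "<stdin>", line 22, in <module>
    res = _minimize_neldermead(fun, x0, args, callback, bounds=bounds,
                               **options)
    fxr = func(xr)
    fx = function(np.copy(x), *(wrapper_args + args))
  File "<stdin>", line 18, in <lambda>
  File "<stdin>", line 18, in <genexpr>
  File "fit.py", line 10, in sil
    P[y]=np.array([proj(cam,x) for x in W(p,[(a,y,b) for a,b in prof])])
                   ~~~~^^^^^^^
  File "h.py", line 8, in proj
    c=optics.camera_info(cam);p=np.array(c["R"])@np.array(X)+np.array(c["t"])
ValueError: time passes only in moves, steps and waits
```

```bash
cat >> h.py <<'E'
_C={}
def info(cam):
    if cam=="wrist":return optics.camera_info(cam)
    if cam not in _C:_C[cam]=optics.camera_info(cam)
    return _C[cam]
def proj(cam,X):
    c=info(cam);p=np.array(c["R"])@np.array(X)+np.array(c["t"])
    return np.array([c["fx"]*p[0]/p[2]+c["cx"],c["fy"]*p[1]/p[2]+c["cy"]])
E
python3 - <<'E'
from fit import *
M={};D={};I={}
for cam in("side","scene"):
    I[cam]=optics.grab_frame(cam)
    m=np.zeros((384,512),bool);dc=np.zeros_like(m)
    for n in("collector","flap","compass","sharpener"):
        r=nets.outline_of(cam,n)
        if r:m|=r[0]["pixels"]
    for n in("pencil_cup","band_dispenser"):
        r=nets.outline_of(cam,n)
        if r:dc|=cv2.dilate(r[0]["pixels"].astype(np.uint8),np.ones((5,5)))>0
    M[cam]=cv2.morphologyEx(m.astype(np.uint8),cv2.MORPH_CLOSE,np.ones((9,9)));D[cam]=~dc
np.savez("m.npz",**{"M"+c:M[c] for c in M},**{"D"+c:D[c] for c in M},**{"I"+c:I[c] for c in M})
cost=lambda p:sum((np.abs(sil(p,c)-M[c])*D[c]).sum() for c in M)
best=None
for yaw in(-.2,.1,.4):
    x0=np.array([.62,-.02,yaw])
    r=minimize(cost,x0,method="Nelder-Mead",options=dict(initial_simplex=x0+np.vstack([np.zeros(3),np.diag([.03,.03,.15])]),xatol=1e-4,fatol=.5))
    if best is None or r.fun<best.fun:best=r
print(best.x,best.fun,M["side"].sum())
p=best.x;np.save("p.npy",p)
out=[]
for cam in("side","scene"):
    im=cv2.resize(I[cam],None,fx=4,fy=4,interpolation=cv2.INTER_CUBIC)
    for L in([(a,-.11,b) for a,b in prof],[(a,.11,b) for a,b in prof],[(0,-.11,.09),(0,.11,.09)],[(-.095,-.11,.09),(-.095,.11,.09)],[(.085,-.11,.15),(.085,.11,.15)]):
        cv2.polylines(im,[np.array([proj(cam,x)*4+1.5 for x in W(p,L)]).astype(np.int32)],False,(255,0,0),1)
    c=(proj(cam,W(p,[0.02,0,.08])[0])*4).astype(int);out.append(im[c[1]-290:c[1]+290,c[0]-310:c[0]+310])
cv2.imwrite("pics/fit.png",cv2.resize(np.hstack(out),(800,374))[:,:,::-1]); cv2.imwrite("pics/sidecrop.png",out[0][:,:,::-1])
b=ray("side",279.03,214.6,.0985)[:2]-p[:2];c,s=np.cos(p[2]),np.sin(p[2])
print("bat local",c*b[0]+s*b[1],-s*b[0]+c*b[1],state()["time"])
E
```

```text
[ 0.59376156 -0.01380611  0.13269494] 622.8125 10697
bat local -0.03333631115356156 -0.04489136740401707 1.85
```

View pics/sidecrop.png

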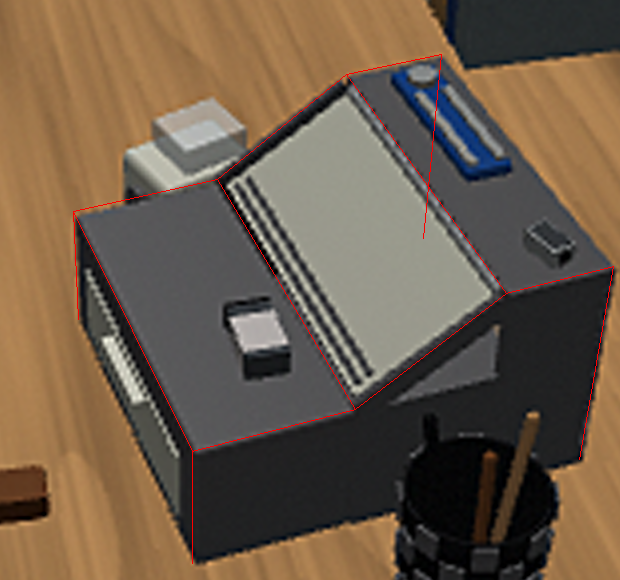

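View pics/fit.png

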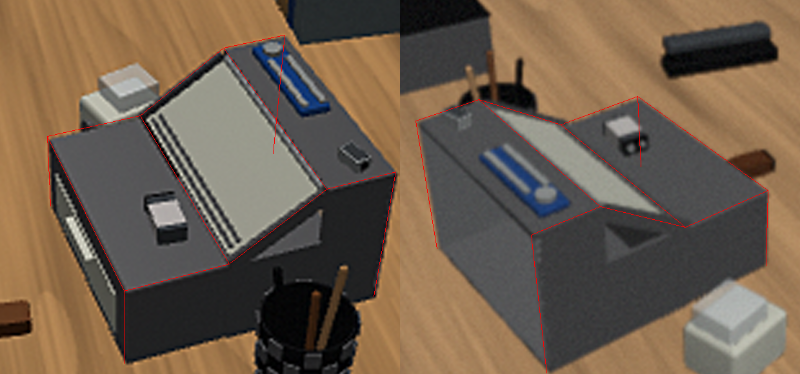

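The fit lies on the box edges in both views, and the steel/black block on the ledge at side (279,215) is the battery. Its local position, about (-33, -45) mm, is within the stated range. 

Plan: turn the gripper so its fingers line up along collector x. The front finger opens the flap and the rear finger's flat pad pushes the battery, which drops between the two. Next I'll refine the battery pose.

```bash
cat > tool.py <<'E'
from fit import *
from scipy.spatial.transform import Rotation as Ro
p=np.load("p.npy")
def rows(local,z,s=None,align=True):
    s=s or state();q=s["tool_rot"];R=Ro.from_quat([q[1],q[2],q[3],q[0]])
    w=W(p,[local[0],local[1],z])[0];d=R.inv().apply(w-s["tool_pos"])
    yd=np.array([np.cos(p[2]),np.sin(p[2]),0]);zd=np.array([0,0,-1]);T=Ro.from_matrix(np.c_[np.cross(yd,zd),yd,zd])
    print("target",w,"d/0.8",np.round(d/.8,4),"r/1.5",np.round((R.inv()*T).as_rotvec()/1.5,4))
def loc(w):
    c,s=np.cos(p[2]),np.sin(p[2]);b=np.array(w[:2])-p[:2];return np.array([c*b[0]+s*b[1],-s*b[0]+c*b[1],w[2]])
E
python3 - <<'E'
from tool import *
from itertools import product
M={}
for cam in("side","scene"):
    t=proj(cam,W(p,[-.033,-.045,.0985])[0])
    rs=[r for r in nets.outline_of(cam,"battery") if np.hypot(*(np.array(r["bbox"][:2])-t))<12]
    if rs:M[cam]=rs[0]["pixels"].astype(np.float32);print(cam,M[cam].sum())
def bs(b,cam):
    c,s=np.cos(b[2]),np.sin(b[2])
    P=[(b[0]+c*x-s*y,b[1]+s*x+c*y,z) for x,y,z in product((-.013,.013),(-.024,.024),(.09,.107))]
    q=np.array([proj(cam,x) for x in W(p,P)]);m=np.zeros((384*8,512*8),np.uint8)
    cv2.fillConvexPoly(m,cv2.convexHull(np.round(q*8+3.5).astype(np.int32)),1)
    return cv2.resize(m.astype(np.float32),(512,384),interpolation=cv2.INTER_AREA)
x0=np.array([-.033,-.045,0.])
r=minimize(lambda b:sum(np.abs(bs(b,c)-M[c]).sum() for c in M),x0,method="Nelder-Mead",options=dict(initial_simplex=x0+np.vstack([np.zeros(3),np.diag([.005,.005,.15])])))
print("battery local",r.x,r.fun)
rows((r.x[0],r.x[1]),.25)
E
```

```text
side 238.0
scene 179.0
battery local [-0.03346217 -0.04379888 -0.12483478] 58.15625
target [ 0.56638841 -0.06164719  0.25      ] d/0.8 [-0.7065 -0.6915 -0.0503] r/1.5 [ 0.     -0.      0.8022]
```

```bash
python3 -m inch '[{"dx":-0.2,"dy":-0.2,"dz":-0.05},{"dx":-0.2,"dy":-0.2,"dz":-0.05},{"dx":-0.2,"dy":-0.2,"dz":-0.05},{"dx":-0.2,"dy":-0.2,"dz":-0.05},{"dx":-0.2,"dy":-0.2,"dz":-0.05}]' 0.3
python3 -m inch '[{"dx":-0.2,"dy":-0.2},{"dx":-0.2,"dy":-0.2},{"dx":-0.2,"dy":-0.2},{"dx":-0.2,"dy":-0.2},{"dx":-0.2,"dy":-0.2}]'
python3 -m inch '[{"dx":-0.2,"dy":-0.2,"rz":0.4},{"dx":-0.2,"dy":-0.2,"rz":0.4},{"dx":-0.2,"dy":-0.2,"rz":0.4},{"dx":-0.2,"dy":-0.2,"rz":0.4},{"dx":-0.2,"dy":-0.2,"rz":0.4}]'
python3 -c "
from tool import *
s=state();print(s['time'],loc(s['tool_pos']),s['gripper_width']);rows((-.0335,-.044),.2)"
```

```text
1.95 [-0.36218658  0.6755157   0.20982027] 0.9964334615329199
target [ 0.56637752 -0.06185155  0.2       ] d/0.8 [-0.7065 -0.6917  0.0122] r/1.5 [ 0.     -0.      0.8022]validation failed for argument at $[0]...
validation failed for argument at $[0]...
validation failed for argument at $[0]...
```

```bash
python3 -m inch '[{"dx":-0.2,"dy":-0.2,"dz":-0.05,"rx":0,"ry":0,"rz":0},{"dx":-0.2,"dy":-0.2,"dz":-0.05,"rx":0,"ry":0,"rz":0},{"dx":-0.2,"dy":-0.2,"dz":-0.05,"rx":0,"ry":0,"rz":0},{"dx":-0.2,"dy":-0.2,"dz":-0.05,"rx":0,"ry":0,"rz":0},{"dx":-0.2,"dy":-0.2,"dz":-0.05,"rx":0,"ry":0,"rz":0}]' 0.3
python3 -m inch '[{"dx":-0.2,"dy":-0.2,"dz":0,"rx":0,"ry":0,"rz":0},{"dx":-0.2,"dy":-0.2,"dz":0,"rx":0,"ry":0,"rz":0},{"dx":-0.2,"dy":-0.2,"dz":0,"rx":0,"ry":0,"rz":0},{"dx":-0.2,"dy":-0.2,"dz":0,"rx":0,"ry":0,"rz":0},{"dx":-0.2,"dy":-0.2,"dz":0,"rx":0,"ry":0,"rz":0}]'
python3 -m inch '[{"dx":-0.2,"dy":-0.2,"dz":0,"rx":0,"ry":0,"rz":0.4},{"dx":-0.2,"dy":-0.2,"dz":0,"rx":0,"ry":0,"rz":0.4},{"dx":-0.2,"dy":-0.2,"dz":0,"rx":0,"ry":0,"rz":0.4},{"dx":-0.2,"dy":-0.2,"dz":0,"rx":0,"ry":0,"rz":0.4},{"dx":-0.2,"dy":-0.2,"dz":0,"rx":0,"ry":0,"rz":0.4}]'
python3 -c "
from tool import *
s=state();print(s['time'],loc(s['tool_pos']),s['gripper_width']);rows((-.0335,-.044),.2)"
```

```text
time: 2.45
tool_pos: [0.2651, 0.4129, 0.2508]
tool_rot: [0.001, 0.118, 0.993, 0.0]
contact_force: [-0.1, -0.0, -0.9]
gripper_width: 0.651
grasp_force: 0.0
time: 2.95
tool_pos: [0.3834, 0.2194, 0.2501]
tool_rot: [0.001, 0.119, 0.993, -0.0]
contact_force: [0.1, 0.3, 0.4]
gripper_width: 0.651
grasp_force: 0.0
time: 3.45
tool_pos: [0.5018, 0.0261, 0.2499]
tool_rot: [0.0, 0.408, 0.913, -0.0]
contact_force: [0.4, -0.2, -0.3]
gripper_width: 0.647
grasp_force: 0.0
3.45 [-0.08591236  0.0517451   0.24985138] 0.6468803457347528
target [ 0.56637752 -0.06185155  0.2       ] d/0.8 [-0.1358 -0.0132  0.0624] r/1.5 [1.000e-04 6.000e-04 3.984e-01]
```

```bash
python3 -m inch '[{"dx":-0.136,"dy":-0.013,"dz":0.06,"rx":0,"ry":0,"rz":0.398},{"dx":-0.136,"dy":-0.013,"dz":0.06,"rx":0,"ry":0,"rz":0.398},{"dx":-0.136,"dy":-0.013,"dz":0.06,"rx":0,"ry":0,"rz":0.398},{"dx":-0.136,"dy":-0.013,"dz":0.1,"rx":0,"ry":0,"rz":0.398},{"dx":-0.136,"dy":-0.013,"dz":0.1,"rx":0,"ry":0,"rz":0.398}]'
python3 - <<'E'
from tool import *
s=state();print(s['time'],loc(s['tool_pos']),s['gripper_width']);rows((-.032,-.044),.13)
out=[]
for cam in("side","scene"):
    im=cv2.resize(optics.grab_frame(cam),None,fx=5,fy=5,interpolation=cv2.INTER_CUBIC)
    for dx in(-.035,-.0275,0,.0275,.035):
        l=loc(s['tool_pos']);u=proj(cam,W(p,[l[0]+dx,l[1],l[2]])[0])*5+2;cv2.circle(im,tuple(u.astype(int)),3,(255,0,0),-1)
    c=(proj(cam,W(p,[-.03,-.04,.12])[0])*5).astype(int);out.append(im[c[1]-260:c[1]+260,c[0]-200:c[0]+200])
cv2.imwrite("pics/a.png",np.hstack(out)[:,:,::-1])
E
```

```text
time: 3.95
tool_pos: [0.5631, -0.0583, 0.1648]
tool_rot: [-0.004, 0.657, 0.754, -0.002]
contact_force: [-1.5, 0.3, -1.3]
gripper_width: 0.653
grasp_force: 0.0
3.95 [-0.03625475 -0.04003488  0.16482625] 0.6527011576647881
target [ 0.56786433 -0.06165309  0.13      ] d/0.8 [-0.0051  0.0057  0.0435] r/1.5 [-0.0057 -0.0022  0.0036]
```

View pics/a.png

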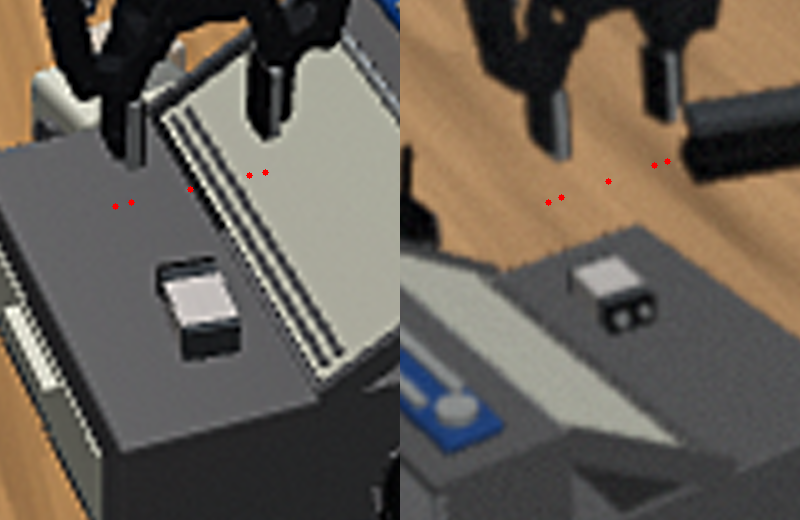

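```bash
python3 - <<'E'
from tool import *
def tri(ps):
    A=[];b=[]
    for cam,uv in ps.items():
        c=(proj(cam,W(p,[-.03,-.04,.12])[0])*5).astype(int);u=(np.array(uv)+c-[200,260]-2)/5
        i=info(cam);P=np.c_[i["R"],i["t"]];P=np.diag([i["fx"],i["fy"],1])@P;P[:2]+=np.outer([i["cx"],i["cy"]],P[2])
        for k in(0,1):r=u[k]*P[2]-P[k];A.append(r[:3]);b.append(-r[3])
    x,res,*_=np.linalg.lstsq(A,b,rcond=None);return loc(x),res
print(tri({"side":(138,167),"scene":(162,160)}),tri({"side":(266,138),"scene":(272,121)}))
s=state();print(s['time'],loc(s['tool_pos']),s['contact_force'])
rows((-.032,-.044),.13)
E
```

```text
(array([-0.04223651, -0.04538004,  0.17868809]), array([218.2602918])) (array([-0.02961573, -0.03573871,  0.19557604]), array([435.37456268]))
4.05 [-0.03406404 -0.04007065  0.16938861] [0.94900647 0.34922562 0.24049103]
target [ 0.56786433 -0.06165309  0.13      ] d/0.8 [-0.005   0.0026  0.0492] r/1.5 [-0.0011 -0.0005  0.0063]
```

```bash
cat > tri.py <<'E'
from tool import *
def tri(ps,o):
    A=[];b=[]
    for cam,uv in ps.items():
        c=(proj(cam,W(p,o)[0])*5).astype(int);u=(np.array(uv)+c-[200,260]-2)/5
        i=info(cam);P=np.c_[i["R"],i["t"]];P=np.diag([i["fx"],i["fy"],1])@P;P[:2]+=np.outer([i["cx"],i["cy"]],P[2])
        for k in(0,1):r=u[k]*P[2]-P[k];A.append(r[:3]);b.append(-r[3])
    x,res,*_=np.linalg.lstsq(A,b,rcond=None);return loc(x),res
E
python3 - <<'E'
from tri import *
o=[-.03,-.04,.12]
print("A",tri({"side":(266,138),"scene":(162,160)},o),"B",tri({"side":(138,167),"scene":(272,121)},o))
E
python3 -m inch '[{"dx":-0.005,"dy":0.0026,"dz":0.025,"rx":0,"ry":0,"rz":0.006},{"dx":-0.005,"dy":0.0026,"dz":0.05,"rx":0,"ry":0,"rz":0.006},{"dx":-0.005,"dy":0.0026,"dz":0.05,"rx":0,"ry":0,"rz":0.006}]'
python3 - <<'E'
from tri import *
optics.grab_frame("side")
s=state();print(s['time'],loc(s['tool_pos']),s['gripper_width']);rows((-.032,-.044),.10,s)
out=[]
for cam in("side","scene"):
    im=cv2.resize(optics.grab_frame(cam),None,fx=5,fy=5,interpolation=cv2.INTER_CUBIC)
    c=(proj(cam,W(p,[-.03,-.04,.12])[0])*5).astype(int);out.append(im[c[1]-260:c[1]+260,c[0]-200:c[0]+200])
cv2.imwrite("pics/b.png",np.hstack(out)[:,:,::-1])
E
```

```text
A (array([-0.00551175, -0.04056117,  0.18611434]), array([6.42645424])) B (array([-0.06676787, -0.04013251,  0.18723892]), array([17.11984234]))
time: 4.35
tool_pos: [0.5674, -0.0612, 0.1289]
tool_rot: [-0.001, 0.659, 0.753, -0.001]
contact_force: [-0.3, -0.7, 0.7]
gripper_width: 0.646
grasp_force: 0.0
4.4 [-0.0315559  -0.04381044  0.13038982] 0.6485486130013238
target [ 0.56786433 -0.06165309  0.1       ] d/0.8 [-0.0002 -0.0005  0.038 ] r/1.5 [-0.0002 -0.0001 -0.0002]
```

View pics/b.png

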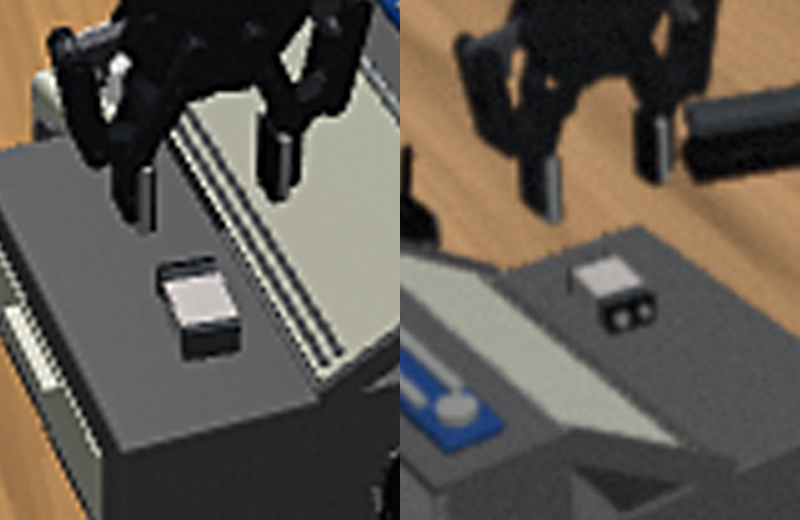

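```bash
python3 - <<'E'
from tri import *
o=[-.03,-.04,.12]
print("A",tri({"side":(283,201),"scene":(153,221)},o),"B",tri({"side":(146,233),"scene":(258,184)},o))
E
```

```text
A (array([ 0.00108185, -0.04473249,  0.15202419]), array([11.31845204])) B (array([-0.06245942, -0.044258  ,  0.1514773 ]), array([7.5021431]))
```

```bash
python3 -m inch '[{"dx":0,"dy":-0.003,"dz":0.02,"rx":0,"ry":0,"rz":0},{"dx":0,"dy":-0.003,"dz":0.038,"rx":0,"ry":0,"rz":0},{"dx":0,"dy":-0.003,"dz":0.038,"rx":0,"ry":0,"rz":0},{"dx":0,"dy":-0.003,"dz":0.038,"rx":0,"ry":0,"rz":0}]'
python3 -m inch '[{"dx":0,"dy":0,"dz":0.006,"rx":0,"ry":0,"rz":0},{"dx":0,"dy":0,"dz":0.011,"rx":0,"ry":0,"rz":0},{"dx":0,"dy":0,"dz":0.011,"rx":0,"ry":0,"rz":0}]'
python3 - <<'E'
from tri import *
s=state();print(s['time'],loc(s['tool_pos']),s['contact_force'])
out=[]
for cam in("side","scene"):
    im=cv2.resize(optics.grab_frame(cam),None,fx=5,fy=5,interpolation=cv2.INTER_CUBIC)
    c=(proj(cam,W(p,[-.03,-.04,.12])[0])*5).astype(int);out.append(im[c[1]-260:c[1]+260,c[0]-200:c[0]+200])
cv2.imwrite("pics/c.png",np.hstack(out)[:,:,::-1])
E
```

```text
time: 4.9
tool_pos: [0.5654, -0.0621, 0.0983]
tool_rot: [-0.001, 0.66, 0.752, -0.0]
contact_force: [0.2, -0.0, -0.2]
gripper_width: 0.654
grasp_force: 0.0
time: 5.2
tool_pos: [0.5658, -0.0622, 0.09]
tool_rot: [-0.0, 0.66, 0.752, -0.0]
contact_force: [-0.7, -0.8, 0.4]
gripper_width: 0.651
grasp_force: 0.0
5.2 [-0.03416049 -0.04427732  0.08996376] [-0.69519026 -0.82886073  0.41251007]
```

View pics/c.png

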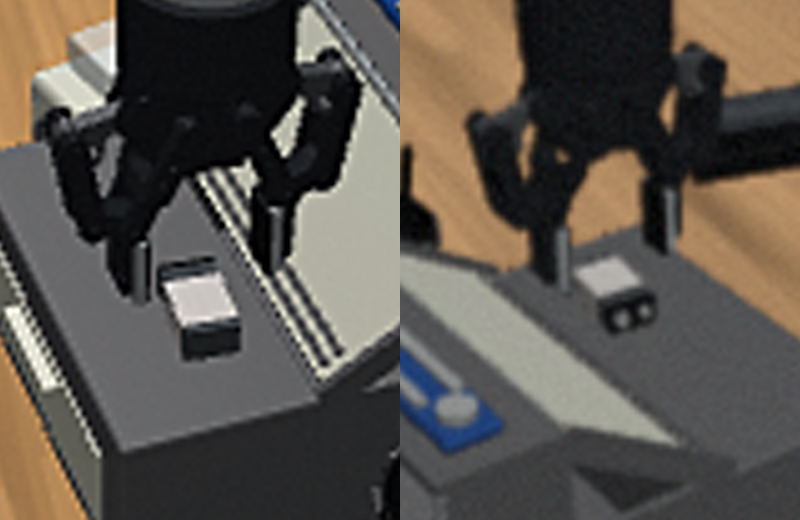

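```bash
python3 - <<'E'
from tri import *
o=[-.03,-.04,.12]
print("A",tri({"side":(275,274),"scene":(158,290)},o),"B",tri({"side":(137,304),"scene":(262,253)},o))
E
python3 -m inch '[{"dx":0,"dy":0,"dz":0.005,"rx":0,"ry":0,"rz":0},{"dx":0,"dy":0,"dz":0.005,"rx":0,"ry":0,"rz":0}]'
```

```text
A (array([-0.00084342, -0.046144  ,  0.1105128 ]), array([8.2032521])) B (array([-0.06509686, -0.04413327,  0.10999411]), array([3.2056681]))
time: 5.5
tool_pos: [0.5658, -0.0622, 0.0861]
tool_rot: [-0.0, 0.66, 0.752, -0.0]
contact_force: [0.2, -0.2, -0.5]
gripper_width: 0.653
grasp_force: 0.0
```

```bash
python3 -m inch '[{"dx":0,"dy":0,"dz":0.004,"rx":0,"ry":0,"rz":0},{"dx":0,"dy":0,"dz":0.004,"rx":0,"ry":0,"rz":0}]'; python3 -m inch '[{"dx":0,"dy":0,"dz":0.0035,"rx":0,"ry":0,"rz":0},{"dx":0,"dy":0,"dz":0.0035,"rx":0,"ry":0,"rz":0}]'
```

```text
time: 5.7
tool_pos: [0.5658, -0.0622, 0.0828]
tool_rot: [-0.0, 0.66, 0.752, -0.0]
contact_force: [-0.8, 0.0, -0.4]
gripper_width: 0.649
grasp_force: 0.0
time: 5.9
tool_pos: [0.5658, -0.0622, 0.0801]
tool_rot: [-0.0, 0.66, 0.752, -0.0]
contact_force: [-1.2, -0.2, -0.6]
gripper_width: 0.654
grasp_force: 0.0
```

```bash
python3 -m inch '[{"dx":0,"dy":0.005,"dz":0,"rx":0,"ry":0,"rz":0},{"dx":0,"dy":0.01,"dz":0,"rx":0,"ry":0,"rz":0},{"dx":0,"dy":0.015,"dz":0,"rx":0,"ry":0,"rz":0},{"dx":0,"dy":0.02,"dz":0,"rx":0,"ry":0,"rz":0},{"dx":0,"dy":0.025,"dz":0,"rx":0,"ry":0,"rz":0}]'
python3 -m inch '[{"dx":0,"dy":0.005,"dz":0,"rx":0,"ry":0,"rz":0},{"dx":0,"dy":0.01,"dz":0,"rx":0,"ry":0,"rz":0},{"dx":0,"dy":0.01,"dz":0,"rx":0,"ry":0,"rz":0}]'
python3 - <<'E'
from tri import *
s=state();print(s['time'],loc(s['tool_pos']),s['contact_force'])
out=[]
for cam in("side","scene"):
    im=cv2.resize(optics.grab_frame(cam),None,fx=5,fy=5,interpolation=cv2.INTER_CUBIC)
    c=(proj(cam,W(p,[-.03,-.04,.12])[0])*5).astype(int);out.append(im[c[1]-260:c[1]+260,c[0]-200:c[0]+200])
cv2.imwrite("pics/d.png",np.hstack(out)[:,:,::-1])
E
```

```text
time: 6.4
tool_pos: [0.5863, -0.0597, 0.0806]
tool_rot: [-0.0, 0.66, 0.752, -0.0]
contact_force: [-0.7, -0.2, 0.4]
gripper_width: 0.65
grasp_force: 0.5
time: 6.7
tool_pos: [0.5944, -0.0586, 0.0806]
tool_rot: [0.0, 0.66, 0.752, 0.0]
contact_force: [-0.2, -1.0, 1.6]
gripper_width: 0.647
grasp_force: 0.5
6.7 [-0.00531102 -0.04444626  0.08062713] [-0.19603287 -1.02857264  1.62810198]
```

View pics/d.png

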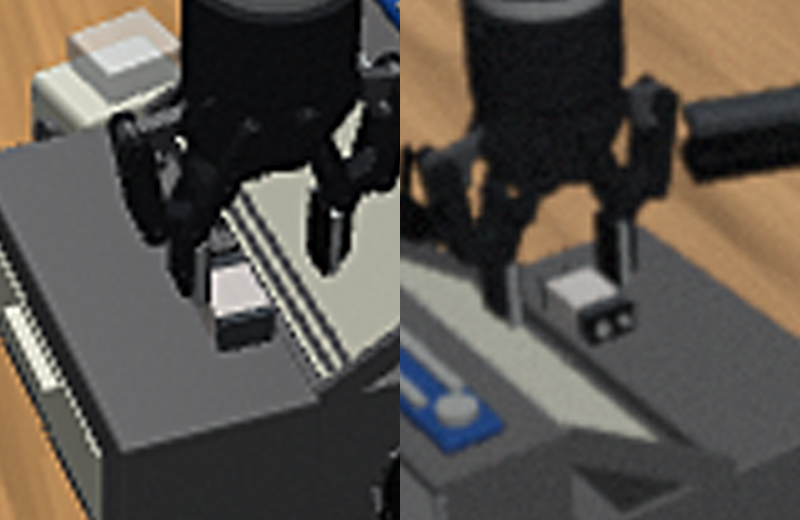

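```bash
python3 - <<'E'
from tri import *
im=optics.grab_frame("side")
r=nets.outline_of("side","flap")
m=r[0]["pixels"];ys,xs=np.nonzero(m);k=ys>=ys.max()-1;print("mask low",xs[k].mean(),ys.max(),r[0]["confidence"])
for a in(0,.12,.2,.3,.4):
    t=.574+a;e=[.085-.098*np.cos(t),-.102,.145-.098*np.sin(t)];print(a,np.round(e,3),proj("side",W(p,e)[0]))
crop=cv2.resize(im[150:240,262:332],None,fx=6,fy=6,interpolation=cv2.INTER_CUBIC)
o2=crop.copy()
for a,col in((0,(255,0,0)),(.12,(255,160,0)),(.25,(0,255,0)),(.4,(0,0,255))):
    t=.574+a;q=np.array([proj("side",W(p,[.085-.098*np.cos(t),y,.145-.098*np.sin(t)])[0]) for y in(-.102,.102)])
    q=((q-[262,150])*6+2.5).astype(np.int32);cv2.line(o2,tuple(map(int,q[0])),tuple(map(int,q[1])),col,1)
cv2.imwrite("pics/e.png",cv2.resize(np.hstack([crop,o2]),(800,514))[:,:,::-1])
E
```

```text
mask low 249.83333333333334 181 0.66
0 [ 0.003 -0.102  0.092] [303.53989959 229.54876283]
0.12 [ 0.01  -0.102  0.082] [306.20769678 231.89453737]
0.2 [ 0.015 -0.102  0.076] [308.22886609 233.21781844]
0.3 [ 0.022 -0.102  0.07 ] [311.00277026 234.59185578]
0.4 [ 0.03  -0.102  0.064] [314.02380245 235.64775934]
```

View pics/e.png

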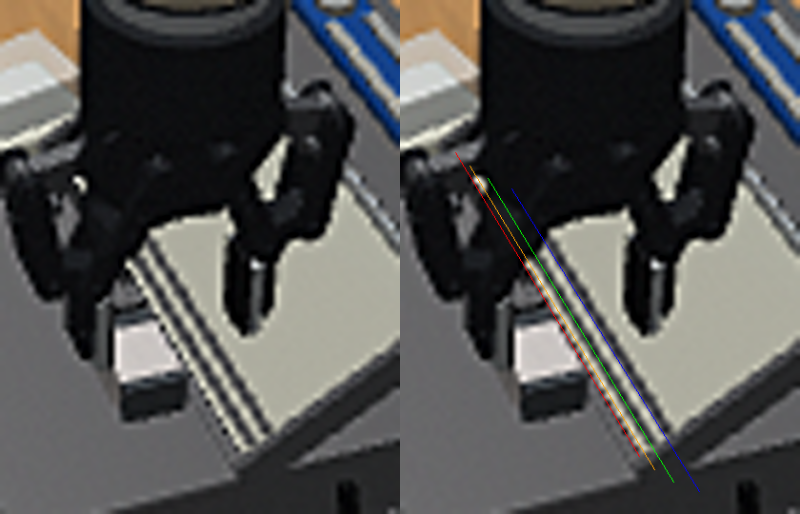

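The flap is only slightly open (about 0.05–0.1 rad), so the front finger needs more lead. I'll widen the gripper a little and go lower.

```bash
python3 -m inch '[{"dx":0,"dy":0,"dz":0,"rx":0,"ry":0,"rz":0},{"dx":0,"dy":0,"dz":0,"rx":0,"ry":0,"rz":0},{"dx":0,"dy":0,"dz":0.004,"rx":0,"ry":0,"rz":0},{"dx":0,"dy":0,"dz":0.004,"rx":0,"ry":0,"rz":0}]' 0.55
python3 -m inch '[{"dx":0,"dy":0,"dz":0.003,"rx":0,"ry":0,"rz":0},{"dx":0,"dy":0,"dz":0.003,"rx":0,"ry":0,"rz":0}]'
cat > edge.py <<'E'
from tri import *
s=state();print(s['time'],loc(s['tool_pos']),s['contact_force'],s['gripper_width'])
im=optics.grab_frame("side").astype(float).mean(2)
# brightness along rays across the edge near y=-0.09 for flap-edge angle hypotheses
for y in(-.095,-.085,-.075):
    v=[]
    for a in np.arange(-.05,.62,.05):
        t=.574+a;u=proj("side",W(p,[.085-.098*np.cos(t),y,.145-.098*np.sin(t)])[0])
        v.append(int(cv2.getRectSubPix(im.astype(np.float32),(1,1),tuple(map(float,u)))[0,0]))
    print(y,v)
E
python3 edge.py
```

```text
time: 7.3
tool_pos: [0.5939, -0.0587, 0.0772]
tool_rot: [0.0, 0.66, 0.752, 0.0]
contact_force: [-0.6, -0.7, -0.1]
gripper_width: 0.778
grasp_force: 0.6
time: 7.5
tool_pos: [0.5939, -0.0587, 0.0748]
tool_rot: [-0.0, 0.66, 0.752, -0.0]
contact_force: [-0.9, -0.9, 0.2]
gripper_width: 0.777
grasp_force: 0.6
7.5 [-0.00581155 -0.04448759  0.07478059] [-0.90594315 -0.88315177  0.1816174 ] 0.7766568662037817
-0.095 [97, 98, 90, 80, 56, 38, 40, 39, 39, 39, 40, 39, 40, 41]
-0.085 [99, 99, 94, 97, 130, 151, 67, 36, 39, 38, 64, 55, 37, 38]
-0.075 [100, 97, 95, 84, 124, 166, 114, 63, 72, 50, 37, 38, 34, 101]
```

```bash
python3 -m inch '[{"dx":0,"dy":0.005,"dz":0,"rx":0,"ry":0,"rz":0},{"dx":0,"dy":0.01,"dz":0,"rx":0,"ry":0,"rz":0},{"dx":0,"dy":0.01,"dz":0,"rx":0,"ry":0,"rz":0}]'; python3 edge.py
```

```text
time: 7.85
tool_pos: [0.6019, -0.0575, 0.0747]
tool_rot: [-0.0, 0.66, 0.752, -0.0]
contact_force: [-1.7, 0.0, 1.1]
gripper_width: 0.776
grasp_force: 0.7
7.85 [ 0.002299   -0.04439133  0.07470558] [-1.69470351  0.01746663  1.11829393] 0.7761830780402047
-0.095 [100, 100, 100, 81, 57, 38, 39, 39, 38, 39, 40, 39, 39, 42]
-0.085 [100, 100, 99, 98, 99, 92, 68, 36, 39, 38, 64, 55, 36, 38]
-0.075 [101, 99, 100, 99, 93, 105, 173, 148, 74, 50, 38, 38, 35, 101]
```

```bash
python3 -m inch '[{"dx":0,"dy":0.005,"dz":0,"rx":0,"ry":0,"rz":0},{"dx":0,"dy":0.01,"dz":0,"rx":0,"ry":0,"rz":0},{"dx":0,"dy":0.015,"dz":0,"rx":0,"ry":0,"rz":0},{"dx":0,"dy":0.015,"dz":0,"rx":0,"ry":0,"rz":0}]'; python3 -m inch '[{"dx":0,"dy":0.004,"dz":0,"rx":0,"ry":0,"rz":0},{"dx":0,"dy":0.008,"dz":0,"rx":0,"ry":0,"rz":0},{"dx":0,"dy":0.008,"dz":0,"rx":0,"ry":0,"rz":0}]'; python3 edge.py
python3 - <<'E'
from tri import *
for cam in("side","scene"):
    im=optics.grab_frame(cam);t=proj(cam,W(p,[0,-.044,.0985])[0])
    for r in nets.boxes_of(cam,"battery"):print(cam,t,np.round(r["bbox"],1),round(r["confidence"],2),loc(ray(cam,*r["bbox"][:2],.0985)))
out=[]
for cam in("side","scene"):
    im=cv2.resize(optics.grab_frame(cam),None,fx=5,fy=5,interpolation=cv2.INTER_CUBIC)
    c=(proj(cam,W(p,[-.03,-.04,.12])[0])*5).astype(int);out.append(im[c[1]-260:c[1]+260,c[0]-200:c[0]+200])
cv2.imwrite("pics/f.png",np.hstack(out)[:,:,::-1])
E
```

```text
time: 8.3
tool_pos: [0.6139, -0.056, 0.0748]
tool_rot: [-0.0, 0.66, 0.752, -0.0]
contact_force: [-1.8, 0.6, 0.7]
gripper_width: 0.777
grasp_force: 1.3
time: 8.6
tool_pos: [0.6195, -0.0552, 0.0747]
tool_rot: [-0.001, 0.66, 0.752, -0.001]
contact_force: [-6.0, -1.2, 0.8]
gripper_width: 0.772
grasp_force: 2.1
8.6 [ 0.02008156 -0.04440517  0.07465791] [-5.97542901 -1.16112876  0.75494305] 0.772368219549573
-0.095 [100, 99, 99, 82, 56, 38, 39, 39, 39, 39, 39, 39, 39, 42]
-0.085 [66, 101, 100, 100, 100, 94, 68, 36, 40, 38, 64, 55, 36, 36]
-0.075 [27, 25, 45, 96, 100, 99, 99, 100, 79, 50, 38, 38, 36, 89]
side [292.51707647 211.0532844 ] [274.  295.9  16.3  19.6] 0.75 [-0.12546688 -0.25679666  0.0985    ]
side [292.51707647 211.0532844 ] [217.1 253.9  21.   15.9] 0.5 [-0.19851849 -0.11508626  0.0985    ]
side [292.51707647 211.0532844 ] [334.9 264.1  41.2  58.3] 0.34 [ 0.01954357 -0.2223327   0.0985    ]
scene [210.31513872 191.95115237] [273.8 200.6  17.7   8.8] 0.46 [-0.10376055  0.08392823  0.0985    ]
```

View pics/f.png

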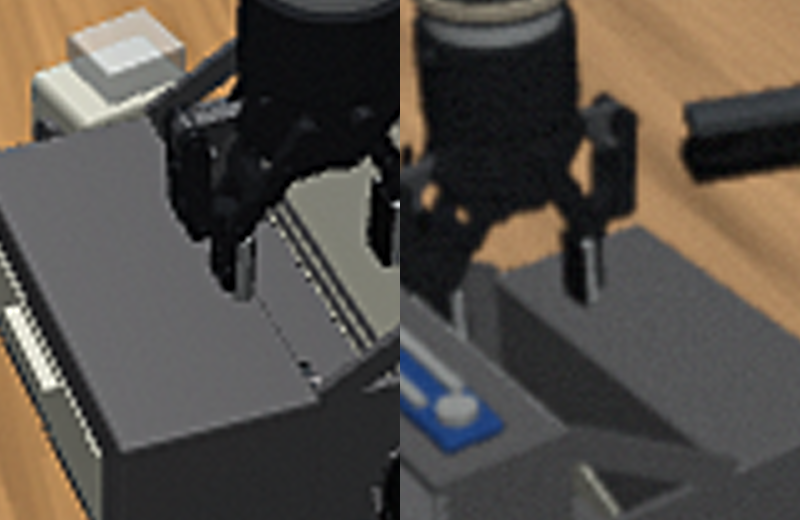

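The ledge is clear, so the battery has gone over the lip. There is a small dark spot at the lip (side crop about (308,370)). I'll check it numerically with fresh frames.

```bash
python3 - <<'E'
from tri import *
s=state();print(s['time'],loc(s['tool_pos']),s['contact_force'],s['grasp_force'])
im=optics.grab_frame("side");o=proj("side",W(p,[-.03,-.04,.12])[0])
u=np.array([310,370]);q=((u+(o*5).astype(int)-[200,260]-2)/5);print(q,loc(ray("side",*q,.09)),loc(ray("side",*q,.06)),loc(ray("side",*q,.02)))
a,b=int(q[1]),int(q[0]);print(im[a-14:a+8,b-16:b+14].mean(2).astype(int))
for y in(-.09,-.07,-.05):print(y,proj("side",W(p,[0,y,.09])[0])-[b-16,a-14])
E
```

```text
8.95 [ 0.02007074 -0.04442285  0.07464059] [-4.89575962 -0.44851753  0.37592396] 1.8732083681970835
[301.4 227.2] [ 0.00202523 -0.09181812  0.09      ] [ 0.01575855 -0.06333741  0.06      ] [ 0.03406963 -0.02536312  0.02      ]
[[105  85  64  63  55 105  90 100 103 100 100 100  99  98  99  98  98  98
   97 119  89  48 126  91  40 103 129 124 124 124]
 [101 102 104 105 104 102 103  75 100 101  99 101 100 100 102 100  99  99
   99  97 138  43  72 143  44  55 131 127 124 123]
 [101  99 100 100 100  99 100  86 101 101  99 100  99 100  99 100  99  99
   99  98 116  87  40 109  90  41  83 129 126 123]
 [101  99 101  99 100  99  99 107  82 100 101  99 100  99 101  99  99  99
   98  97  98 174  68  58 141  90  39 103 128 125]
 [100 100 102  98  98  99  99 100  98 101 100  99  98  99 100  98  97 100
   99 100 100  40  87  40  86 142  44  55 131 127]
 [100 100 100 101 100 100  99  99 100  86 100 101 102  98  99 100  99 100
   99  98 100 100 119  87  40 109  91  38  82 131]
 [ 99 100 100  99 100  99  99 100 100 102  75 101 101  98 100  99 101  99
   99  98  99  97  96 192  48  57 142  92  39 10
[... 1272 characters left out ...]
00 101 100  99  99  99  99 100  99  99  99  99  89  55
  110  77  81  60  35  37  38  39  39  36  34  71]
 [100 103 100 100 100 102 101 100  99  99 102  98  99  98  99  98 110  70
   78  69  46  36  38  38  39  39  38  56  76  75]
 [101 101 100 100 102  99 101 100 100 100  98  99  99  99 100 100 100  98
   55  33  37  38  39  40  40  38  38  38  37  36]
 [101 101 101 101 101 101 101 100 100 100  99 100 100 101 100 104 111 112
   64  37  38  39  39  39  41  38  38  39  38  38]
 [101 100 102 100 100 100  99 101 102 100 102 103 111 110 102  82  66  56
   49  31  38  40  39  40  39  39  39  39  38  40]]
-0.09 [15.23914803 13.8787394 ]
-0.07 [11.76347705  8.10252049]
-0.05 [8.37795592 2.47612166]
```

The dark spot lies just past the lip line, and its sight line reaches the box floor near local (34,-25). That fits the battery lying inside. Now I'll retract so the flap can shut, then lift away.

```bash
python3 -m inch '[{"dx":0,"dy":-0.02,"dz":0,"rx":0,"ry":0,"rz":0},{"dx":0,"dy":-0.04,"dz":0,"rx":0,"ry":0,"rz":0},{"dx":0,"dy":-0.06,"dz":0,"rx":0,"ry":0,"rz":0},{"dx":0,"dy":-0.08,"dz":0,"rx":0,"ry":0,"rz":0},{"dx":0,"dy":-0.08,"dz":0,"rx":0,"ry":0,"rz":0}]'
python3 -m inch '[{"dx":0,"dy":0,"dz":-0.03,"rx":0,"ry":0,"rz":0},{"dx":0,"dy":-0.03,"dz":-0.08,"rx":0,"ry":0,"rz":0},{"dx":0,"dy":-0.08,"dz":-0.13,"rx":0,"ry":0,"rz":0},{"dx":0,"dy":-0.12,"dz":-0.17,"rx":0,"ry":0,"rz":0},{"dx":0,"dy":-0.12,"dz":-0.17,"rx":0,"ry":0,"rz":0}]'
python3 edge.py
python3 - <<'E'
from tri import *
z=np.load("m.npz")
for cam in("side","scene"):
    im=optics.grab_frame(cam)
    d=(np.abs(im.astype(int)-z["I"+cam]).max(2)>40).astype(np.uint8)
    n,_,st,ce=cv2.connectedComponentsWithStats(d)
    print(cam,[(st[i][:5].tolist()) for i in range(1,n) if st[i][4]>8])
    print("bat now",proj(cam,W(p,[-.033,-.044,.0985])[0]))
    for r in nets.boxes_of(cam,"battery"):print(np.round(r["bbox"]),round(r["confidence"],2))
E
```

```text
time: 9.5
tool_pos: [0.5567, -0.0636, 0.0755]
tool_rot: [0.001, 0.66, 0.751, 0.001]
contact_force: [0.2, 0.5, 0.9]
gripper_width: 0.774
grasp_force: 0.0
time: 10.0
tool_pos: [0.4637, -0.0772, 0.219]
tool_rot: [0.007, 0.66, 0.751, 0.003]
contact_force: [0.6, -0.3, 0.3]
gripper_width: 0.772
grasp_force: 0.0
10.0 [-0.13728603 -0.04562472  0.21897138] [ 0.64533825 -0.30474063  0.27081145] 0.7721154727975351
-0.095 [68, 97, 144, 81, 50, 34, 36, 36, 35, 35, 36, 37, 36, 37]
-0.085 [106, 115, 141, 146, 176, 140, 58, 32, 36, 34, 58, 50, 33, 33]
-0.075 [90, 113, 165, 176, 142, 75, 76, 169, 76, 44, 34, 35, 31, 92]
side [[0, 0, 267, 179, 14659], [155, 4, 21, 3, 43], [2, 22, 23, 14, 131], [14, 56, 6, 8, 9], [0, 72, 80, 143, 4689], [22, 158, 7, 9, 17], [0, 202, 9, 28, 99], [271, 205, 17, 21, 215]]
bat now [279.02670182 214.31750429]
[274. 295.  19.  25.] 0.81
[215. 252.  23.  17.] 0.53
scene [[232, 0, 8, 25, 100], [242, 0, 90, 38, 2609], [333, 0, 67, 24, 923], [479, 0, 20, 25, 239], [238, 34, 14, 15, 125], [228, 48, 52, 85, 2379], [460, 63, 38, 22, 166], [438, 79, 22, 20, 337], [487, 84, 13, 21, 74], [374, 86, 11, 41, 266], [385, 86, 9, 36, 82], [390, 86, 7, 17, 26], [395, 89, 9, 14, 41], [494, 93, 10, 27, 98], [449, 100, 35, 21, 221], [413, 118, 65, 48, 1354], [472, 126, 11, 27, 70], [216, 181, 13, 8, 63], [221, 188, 11, 8, 39]]
bat now [221.27195302 187.77727982]
[270. 199.  15.  10.] 0.64
[205. 199.  63.  43.] 0.31
```

The only changes left in the box area are at the battery's old spot. The flap looks the same as at the start, so it's shut, and the bystanders haven't moved.

```bash
python3 -m inch '[{"dx":0,"dy":0,"dz":0,"rx":0,"ry":0,"rz":0},{"dx":0,"dy":0,"dz":0,"rx":0,"ry":0,"rz":0},{"dx":0,"dy":0,"dz":0,"rx":0,"ry":0,"rz":0},{"dx":0,"dy":0,"dz":0,"rx":0,"ry":0,"rz":0}]'; python3 -c "
from plant import ticket;print(ticket.job_done())"
```

```text
time: 10.65
tool_pos: [0.4614, -0.0759, 0.2105]
tool_rot: [-0.0, 0.66, 0.752, -0.0]
contact_force: [-1.0, -0.2, 0.9]
gripper_width: 0.772
grasp_force: 0.0
the job is handed in; nothing more can be done
None
```

I handed the job in at about 10.7 s: one finger held the flap open while the other pushed the battery over the lip; the images then show the ledge empty, the flap shut and the bystanders unmoved, but the hand-in returned no verdict and the battery's resting place inside is inferred from a few pixels past the lip.

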